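Clamp a weld test piece with the spoked capstan

TASK

Set the T-shaped weld test piece flat on the clamp's bed, its length along the clamp between jaw and backstop, and let go of it. Then close the jaw by pushing the capstan's spokes round clockwise, one after another, until the piece is pressed against the backstop and held at roughly 55 N (the pushing torque has then risen from 0.5 to about 0.95 N m); keep it between 30 and 80 N, push the spokes gently, never over 25 N, do not push the jaw itself and leave the other things where they are.

Things in the scene. Friction and masses are not known exactly. Their poses are not given: they have to be found in the camera images.
- vice: Blue rack-and-pinion clamp, bolted down: base 90 x 275 mm, 30 mm high. Origin on the table under the base, z up; its y runs along the clamp. The hub with the spokes is at y = +90 mm; the flat bed (top at z = 30 mm) for the workpiece is at negative y, between the moving jaw and a fixed steel backstop (60 mm wide, 26 mm high above the bed). The backstop's face is at about y = -114 mm, but it is adjustable and may be set up to 4 mm either way, which is not measured.
- hub (a point): Point on the vertical axis of the capstan (clamp's spoked hub) at the height of the spokes' centre line, 95 mm above the table. Hub radius 26 mm, its dome ends 24 mm above this point. Four level round steel spokes, 12 mm thick, 90 degrees apart, reach out to black balls (24 mm across) centred 90 mm from the axis. The tops of the jaws are 39 mm below this point.
- capstan (a joint): Turn of the capstan in rad, growing clockwise seen from above; this closes the jaw by 8 mm per rad. At 0 one spoke points along the clamp's +x, the others at 90 degrees from it. Starts between 0 and 0.6; end stop at 4.8. It stays where it is left: friction of 0.5 N m. Once the workpiece is pressed on the backstop, the torque grows by 0.008 N m for each N of clamping, about 1.3 N m per rad.
- pad: Steel pressure pad of the moving jaw, 56 mm wide, 24 mm high; origin in the centre of its pressing face, 44 mm above the table, mid-width of the clamp; axes as the clamp's. It faces and moves to the clamp's -y. It is sprung in the jaw (20 N per mm, up to 6 mm): 55 N comes 0.34 rad of turn after the piece first bears on the backstop. Judge by the steady push: jerks and noise add some 3 N for moments.
- coupon_mid (a point): Centre (half-way up, 22 mm above its underside) of the T-shaped steel workpiece, 0.25 to 0.5 kg: a flat plate 40 (x) x 70 (y) x 10 mm with an upright rib 8 mm thick (x), 70 mm long (y), standing on the plate's middle line up to 44 mm above the underside. Its y is its length. It lies on its plate; take it by the rib from above.
- angle_piece: L-shaped steel piece, 45 x 70 x 40 mm, near the workpiece; not needed. Origin under its centre.
- spanner: Steel spanner, 160 mm, not needed.
- screwdriver: Black screwdriver, 190 mm, not needed.
- spray_can: Bare metal can, 56 mm across, 140 mm high, not needed. Origin under its centre.
- guide_wheel: Grooved brass wheel lying flat, 48 mm across, 30 mm high, not needed.
- torch_grip: Wooden handle with brass end, 160 mm long, 28 mm thick, not needed.
- jaw: Blue jaw block that carries the pad, 56 x 22 mm, top 56 mm above the table; origin on the table below the pad's face. Driven by the capstan; not to be pushed directly.

How it is judged:
On the way, in this order (a step that is already met when the one before it is completed fails the run):
1. the workpiece lies on the bed between jaw and backstop, let go, the jaw not yet pressing it (z of coupon_mid in the frame of vice between 0.048 and 0.056 m and x of coupon_mid in the frame of vice between -0.015 and 0.015 m and y of coupon_mid in the frame of vice between -0.09 and -0.05 m and angle between coupon_mid's own z axis and vertical below 0.07 rad and contact force between the fingers and coupon below 0.1 N and contact force between pad and coupon below 5 N), for 0.2 s.
2. the jaw presses the workpiece with more than 30 N (contact force between pad and coupon above 30 N), for 0.1 s.
At the end, for the whole second after the job is handed in: The workpiece lies flat on the clamp's bed (within 4 mm of height and 0.07 rad of tilt), within 15 mm of the clamp's middle line, its length along the clamp within 0.1 rad, at rest, and the jaw's pad holds it against the backstop with 30 to 80 N (z of coupon_mid in the frame of vice between 0.048 and 0.056 m and x of coupon_mid in the frame of vice between -0.015 and 0.015 m and y of coupon_mid in the frame of vice between -0.09 and -0.05 m and angle between coupon_mid's own z axis and vertical below 0.07 rad and contact force between pad and coupon between 30 and 80 N and angle between the y axis of coupon_mid and the y axis of vice, either way round below 0.1 rad and linear speed of coupon below 0.01 m/s); the robot touches nothing.
It fails at once if the workpiece is clamped with more than 95 N (contact force between pad and coupon above 95 N).
It fails at once if a spoke or the hub is pushed harder than 25 N (contact force between anything else and capstan above 25 N).
It fails at once if the robot pushes the jaw or its pad itself (over 15 N) (contact force between any of the fingers, the arm and jaw above 15 N).
It fails at once if another loose thing (angle piece, spanner, screwdriver, can, brass wheel, torch handle) is moved by more than 25 mm (distance of any of angle_piece, spanner, screwdriver, spray_can, guide_wheel, torch_grip from where it was at the start of the episode above 0.025 m).
It also fails if it takes over 67 s, if anything falls off the work surface, if the arm or the gripper's body presses on something with over 40 N, if the wrist force passes 120 N, or if a joint passes its speed limit or range.

ROBOT

A 6-joint arm with a two-finger parallel gripper is mounted at the origin on the work surface. World frame = base frame: x ahead of the robot, y to its left, z up, the work surface at z = 0. Lengths are in m, angles in rad, forces in N, time in s.
With the tool pointing down it reaches from about 0.325 to 0.85 m from the base axis. Payload 4.4 kg.
Tool frame: the origin (TCP) lies midway between the tips of the shut fingers; the grasp point (between the pads) lies 19 mm behind it; z points along the fingers, y is the line along which they close (so a half turn about z gives the same grasp; the last joint's range is limited). The gripper opens to 94 mm and grips with 3 to 60 N. Pads are 16 mm wide; open, the fingers measure 119 mm over their backs; the gripper's body (75 mm by 177 mm) begins 78 mm behind the grasp point.
Start: joints at [-1.458, 0.207, 1.542, -0, 1.393, -0.15], TCP at [0.15, -0.555, 0.205] pointing down, gripper open.
Joint ranges: [-2.73, 2.73], [-0.86, 2.22], [0.23, 2.46], [-1.11, 4.25], [0.08, 2.63], [-2.82, 2.82]. Speed limits (rad/s): [2.79, 2.79, 3.14, 3.14, 3.14, 3.14].

INTERFACE

Orientations are given as a unit quaternion [w, x, y, z].
In Python, from station import ctrl gives the robot as it stands. Calls block until the motion is done:
- ctrl.move_pose(position, orientation): joint-space move of the TCP to a pose.
- ctrl.move_l(position, rot=None, rate=0.15): straight line of the TCP; rot=None keeps the orientation; rate is the mean speed in m/s.
- ctrl.goto_joints(angles): joint-space move.
- ctrl.ungrasp() and ctrl.close_gripper(): open the fingers fully, or close them until they stop; the grip force is fixed at half the most.
- ctrl.wait(seconds).
- ctrl.ik(position, orientation): joint angles nearest the present ones, or None.
- ctrl.snapshot(name): name is "side" or "top" or "wrist"; returns a dict with "frame" (480x640x3 uint8, red, green, blue), "K" (3x3 intrinsics, pixels), "rvec" (rotation vector, rad) and "tvec" (3), from world to camera coordinates, as OpenCV has them. Camera axes: x right, y down, z forward; pixel columns grow to the right and rows downward; lengths in m; the calibration is good to about 2 mm. A picture is of the moment at which its call begins. There is no depth.
A pose or a line that the arm cannot do raises ctrl.Unreachable and nothing moves.
- ctrl.close_job(): hands the job in; it is judged then, once.
Readings, each from a call of its own:
- ctrl.read_time_s(): time.
- ctrl.read_joint_positions(): joint angles.
- ctrl.read_qvel(): joint speeds.
- ctrl.read_joint_efforts(): joint torques, N m.
- ctrl.read_tcp_pos(): TCP position.
- ctrl.read_tool_rot(): TCP orientation.
- ctrl.read_ft_force(): force on the tool from outside, world axes, zero at the start.
- ctrl.read_torque(): the same for the moment, N m.
- ctrl.read_gripper_width(): opening from 0.0 (shut) to 1.0 (fully open).
- ctrl.read_finger_force(): force on a finger pad.
Only numpy, scipy, OpenCV 4.12 (cv2) and the standard library are available. Lean on these libraries where they do the work, as an engineer would, in place of code of your own. Each camera call takes 0.05 s, during which the arm holds its last target. There are 200 camera calls.

## Working session

There is one attempt and no reset: what is moved stays moved. The work goes in short steps, each a Python script; the robot and the scene stay as the last script left them, time stands still between calls to the robot, and variables do not carry over. Pictures are saved under pics/ and viewed, at most 10 in all, crops included, and the job is handed in when it is done.

```bash
ls; mkdir -p pics; python3 - <<'E'
from station import ctrl
import cv2,numpy as np
for n in("top","side"):
    s=ctrl.snapshot(n); cv2.imwrite(f"pics/{n}0.png",s["frame"][:,:,::-1]); np.savez(f"pics/{n}0.npz",**s)
    R=cv2.Rodrigues(np.array(s["rvec"]))[0]; print(n,s["K"],(-R.T@np.array(s["tvec"]).ravel()),R[2])
print(ctrl.read_time_s(),ctrl.read_tool_rot())
E
```

```text
pics
top [[620.69815605   0.         323.11798679]
 [  0.         620.69815605 240.44522024]
 [  0.           0.           1.        ]] [0.25961593 0.00550893 1.65372827] [ 2.01027992e-01  8.15863673e-04 -9.79585157e-01]
side [[439.52802186   0.         316.84543321]
 [  0.         439.52802186 241.52409097]
 [  0.           0.           1.        ]] [0.29247124 0.68054665 0.5477998 ] [ 0.31690857 -0.77124262 -0.55204508]
0.1 [-9.94285734e-04  9.91313852e-01  1.31513717e-01  3.40571578e-06]
```

View pics/top0.png

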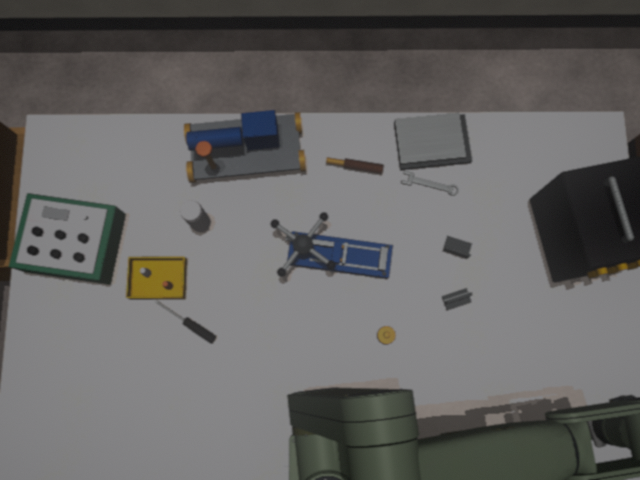

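View pics/side0.png

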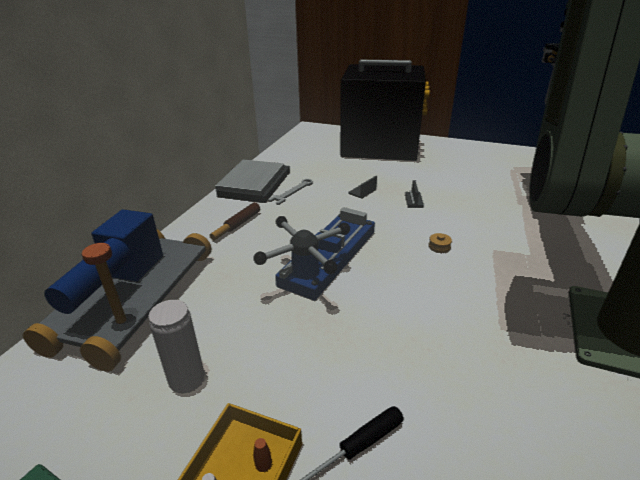

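The top view shows the clamp around (330,255) with its hub at (303,245). The T-piece is probably at (457,299) and the angle piece at (457,247). I'll zoom in.

```bash
python3 - <<'E'
import cv2
a=cv2.imread("pics/top0.png")
c=cv2.resize(a[205:285,265:400],None,fx=5.9,fy=5.9,interpolation=cv2.INTER_CUBIC)
cv2.imwrite("pics/c1.png",c)
d=cv2.resize(a[225:320,430:485],None,fx=6,fy=6,interpolation=cv2.INTER_CUBIC)
b=cv2.imread("pics/side0.png")
e=cv2.resize(b[165:215,340:435],(450,237),interpolation=cv2.INTER_CUBIC)
import numpy as np
o=np.zeros((570,790,3),np.uint8);o[:,:330]=d;o[:237,335:785]=e
cv2.imwrite("pics/c2.png",o)
E
```

```text
(no output)
```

View pics/c1.png

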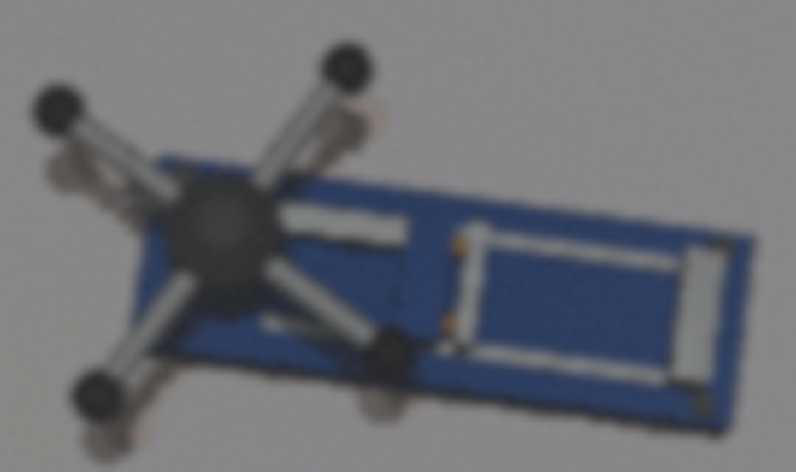

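View pics/c2.png

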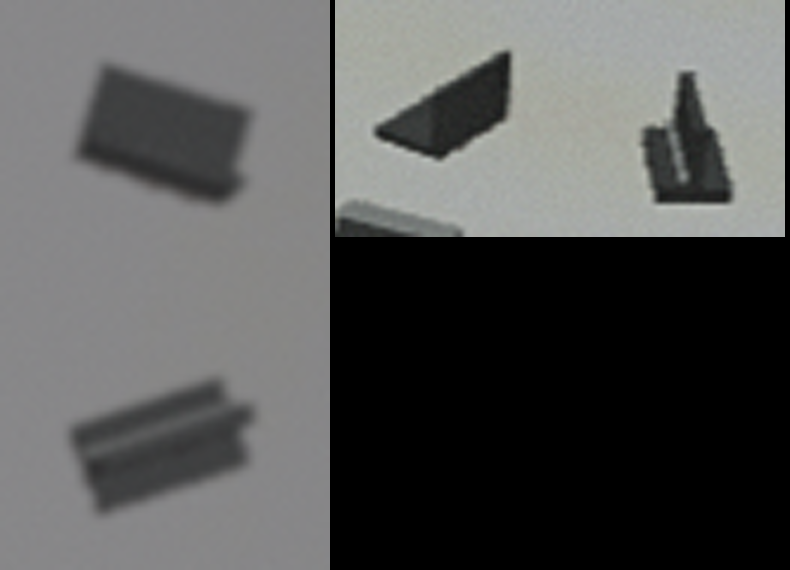

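```bash
cat > h.py <<'E'
import numpy as np,cv2
from scipy.spatial.transform import Rotation as Ro
from scipy.optimize import least_squares
def proj(s,P):
    return cv2.projectPoints(np.array(P,float),np.array(s["rvec"],float),np.array(s["tvec"],float),np.array(s["K"],float),None)[0][:,0]
def place(p,P): # p=x,y,yaw
    c,s=np.cos(p[2]),np.sin(p[2]); P=np.array(P,float)
    return np.c_[p[0]+c*P[:,0]-s*P[:,1],p[1]+s*P[:,0]+c*P[:,1],P[:,2]]
def balls(q):
    return [(.09*np.cos(-q+k*np.pi/2),.09+.09*np.sin(-q+k*np.pi/2),.095) for k in range(4)]
def down(yaw): # tool y (closing) axis at world angle yaw
    y=np.array([np.cos(yaw),np.sin(yaw),0]); z=np.array([0,0,-1.]); x=np.cross(y,z)
    return np.roll(Ro.from_matrix(np.c_[x,y,z]).as_quat(),1)
E
python3 - <<'E'
from h import *
s=np.load("pics/top0.npz")
px=np.array([(163,155),(755,237),(730,433),(58,110),(348,68),(98,395),(390,355)])/5.9-.42+[265,205]
def f(p):
    C=[(.045,.1375,.03),(.045,-.1375,.03),(-.045,-.1375,.03)]
    B=proj(s,place(p,balls(p[3])));r=proj(s,place(p,C))-px[:3]
    d=np.linalg.norm(B[None]-px[3:,None],axis=2); j=d.argmin(1)
    return np.r_[r.ravel(),(B[j]-px[3:]).ravel()]
b=min((least_squares(f,[.25,-.02,y,q]) for y in(.1,-.1,-.3) for q in(.1,.3,.5)),key=lambda r:r.cost)
print("vice",b.x,b.fun.round(1))
pt=np.array([(72,430),(220,378),(248,462),(98,512)])/6-.42+[430,225]
rt=np.array([(80,455),(252,412)])/6-.42+[430,225]
def g(p):
    return np.r_[(proj(s,place(p,[(.02,.035,.01),(.02,-.035,.01),(-.02,-.035,.005),(-.02,.035,.005)]))-pt).ravel(),(proj(s,place(p,[(0,.035,.044),(0,-.035,.044)]))-rt).ravel()]
t=least_squares(g,[.1,-.36,.2]);print("T",t.x,t.fun.round(1))
from station import ctrl
x,y,a=t.x
for yaw in (a,a+np.pi): print(ctrl.ik([x,y,.2],down(yaw)))
yaw=min((a,a+np.pi),key=lambda w:abs(ctrl.ik([x,y,.2],down(w))[5]) if ctrl.ik([x,y,.2],down(w)) is not None else 9)
ctrl.move_pose([x,y,.16],down(yaw))
s=ctrl.snapshot("wrist");np.savez("pics/w1.npz",**s);cv2.imwrite("pics/w1.png",s["frame"][:,:,::-1])
print(yaw,ctrl.read_time_s(),ctrl.read_tcp_pos(),proj(s,place(t.x,[(0,.035,.044),(0,-.035,.044)])))
E
```

```text
vice [ 0.5566622  -0.03227001 -0.15576836  0.49097559] [-2.6 -1.  -1.2  0.1 -1.3 -0.   1.4  0.3  1.1  0.5  1.1  0.3  1.2 -0. ]
T [ 0.43757438 -0.34391342  0.29004773] [-0.8 -1.  -0.6 -0.  -0.6  0.5 -0.5 -0.1  2.8  0.6 -0.4 -0. ]
[-8.21626362e-01  1.72151850e-01  1.59368059e+00 -4.44089210e-16
  1.37576022e+00 -1.11167409e+00]
[-8.21626362e-01  1.72151850e-01  1.59368059e+00 -4.44089210e-16
  1.37576022e+00  2.02991857e+00]
0.29004772577114585 1.5 [ 0.43711987 -0.34494846  0.16024916] [[324.87507203 192.98991322]
 [324.78061261 277.72834821]]
```

View pics/w1.png

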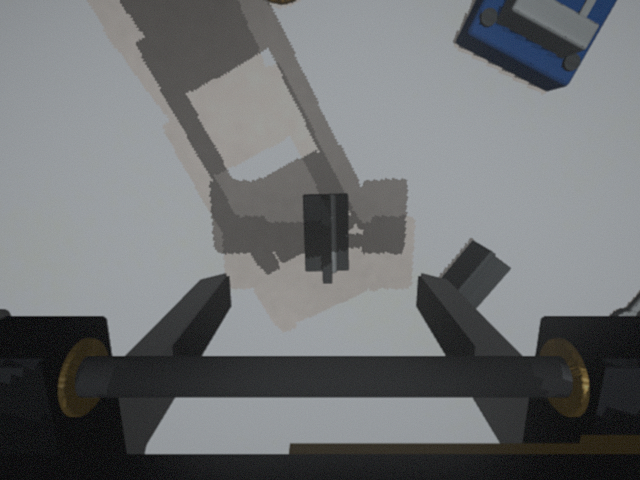

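The wrist view confirms the T-piece: plate about (303..349, 195..270), rib top ends about (328,193) and (327,283). Next I'll refine its pose and look at the clamp from close by.

```bash
python3 - <<'E'
from h import *
s=np.load("pics/w1.npz")
pt=np.array([(303,195),(348,195),(349,270),(303,270)]);rt=np.array([(328.5,193.5),(327.5,283)])
M=[(-.02,.035,.01),(.02,.035,.01),(.02,-.035,.01),(-.02,-.035,.01),(0,.035,.044),(0,-.035,.044)]
for sg in(1,-1):
  MM=np.array(M)*[sg,1,1]
  t=least_squares(lambda p:(proj(s,place(p,MM))-np.r_[pt,rt]).ravel(),[.4375,-.344,.29]);print("T",t.x,t.fun.round(1))
from station import ctrl
v=[.5567,-.0323,-.1558]
p=place(v,[(0,-.06,.27)])[0]
ctrl.move_pose(p,down(v[2]))
s=ctrl.snapshot("wrist");np.savez("pics/w2.npz",**s);cv2.imwrite("pics/w2.png",s["frame"][:,:,::-1])
E
```

```text
T [ 0.44021014 -0.3471918   0.29140606] [ 0.6 -1.7  1.3 -1.8 -0.8 -0.4  1.6 -0.3 -1.7  4.5 -0.8 -0.8]
T [ 0.44031766 -0.34754755  0.29103123] [ 46.3  -1.4 -44.4  -1.3 -44.4   0.1  45.1   0.   -1.7   4.9  -0.8  -0.4]
```

View pics/w2.png

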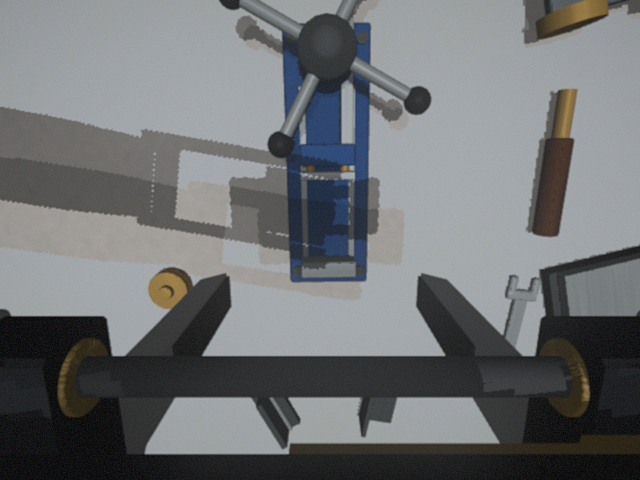

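Clamp base-top corners are at (285,24), (369,24), (366,279) and (292,281), with spoke balls at (281,144) and (418,100). Next I'll do a joint fit, pick the piece and place it.

```bash
python3 - <<'E'
from h import *
s=np.load("pics/w2.npz")
pc=np.array([(285,24),(369,24),(366,279),(292,281)]);pb=np.array([(281,144),(418,100)])
C=[(-.045,.1375,.03),(.045,.1375,.03),(.045,-.1375,.03),(-.045,-.1375,.03)]
def f(p):
    B=proj(s,place(p,balls(p[3])));d=np.linalg.norm(B[None]-pb[:,None],axis=2);j=d.argmin(1)
    return np.r_[(proj(s,place(p,C))-pc).ravel(),(B[j]-pb).ravel()]
b=least_squares(f,[.5567,-.0323,-.1558,.49],loss="soft_l1");v=b.x
print("vice",v,f(v).round(1)); np.save("v.npy",v)
from station import ctrl
t=[.440,-.3468,.291]
ctrl.move_pose([t[0],t[1],.12],down(t[2])); ctrl.move_l([t[0],t[1],.015],rate=.1)
ctrl.close_gripper()
print(ctrl.read_gripper_width(),ctrl.read_finger_force(),ctrl.read_tcp_pos(),ctrl.read_ft_force(),ctrl.read_time_s())
ctrl.move_l([t[0],t[1],.20],rate=.15)
p=place(v,[(0,-.072,.12)])[0]
ctrl.move_pose(p+[0,0,.06],down(v[2])); 
print(ctrl.read_ft_force(),ctrl.read_gripper_width(),ctrl.read_tcp_pos(),p)
s=ctrl.snapshot("wrist");np.savez("pics/w3.npz",**s);cv2.imwrite("pics/w3.png",s["frame"][:,:,::-1])
E
```

```text
vice [ 0.55974474 -0.03609938 -0.13646136  0.4719385 ] [-5.  -3.6  0.9 -5.5  1.4  0.3 -1.2 -0.4  2.   7.6 -0.8  3.5]
0.08215563147149604 29.986467361450195 [ 0.44008609 -0.34681273  0.01498901] [ 0.85288032 -0.58510266 -0.32922209] 6.3667
[-0.0483171   0.39515643 -2.27531288] 0.08110198556426959 [ 0.54972807 -0.10813235  0.17966999] [ 0.54994999 -0.10743004  0.12      ]
```

View pics/w3.png

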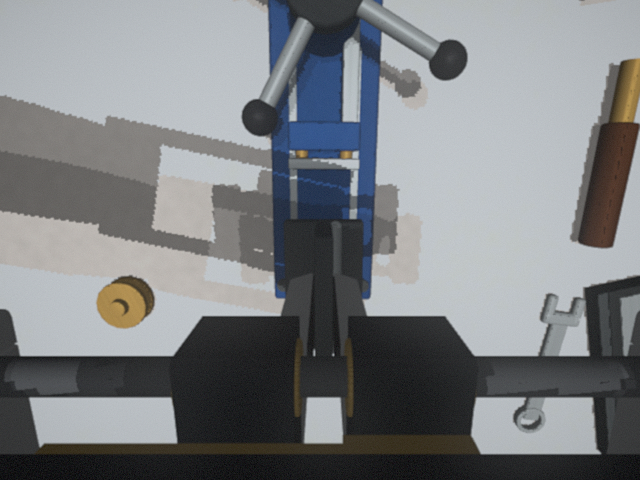

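The T-piece is held straight by the rib. The spoke balls are at (261,117) and (448,59), the base's near corners at (277,298) and (370,298), and the pad's face at row ~165. I'll do a joint refit over all three views.

```bash
python3 - <<'E'
from h import *
T=np.load("pics/top0.npz");W2=np.load("pics/w2.npz");W3=np.load("pics/w3.npz")
tp=np.array([(163,155),(755,237),(730,433),(58,110),(348,68),(98,395),(390,355)])/5.9-.42+[265,205]
c=lambda a,b:(.045*a,.1375*b,.03)
def br(s,p,pb):
    B=proj(s,place(p,balls(p[3])));d=np.linalg.norm(B[None]-pb[:,None],axis=2);return (B[d.argmin(1)]-pb)
def line(s,p,a,ends):  # x position of the edge side a at image rows
    P=proj(s,place(p,[c(a,-1),(.045*a,.06,.03)]))
    m=(P[1,0]-P[0,0])/(P[1,1]-P[0,1]);return np.array([P[0,0]+m*(e[1]-P[0,1])-e[0] for e in ends])
def f(p,w=(1,1,1)):
    return np.concatenate([w[0]*2*np.r_[(proj(T,place(p,[c(1,1),c(1,-1),c(-1,-1)]))-tp[:3]).ravel(),br(T,p,tp[3:]).ravel()],
     w[1]*np.r_[(proj(W2,place(p,[c(1,-1),c(-1,-1)]))-[(366,279),(292,281)]).ravel(),br(W2,p,np.array([(281,144),(418,100)])).ravel()],
     w[2]*np.r_[(proj(W3,place(p,[c(1,-1),c(-1,-1)]))-[(370,298),(277,298)]).ravel(),br(W3,p,np.array([(261,117),(448,59.])).ravel(),line(W3,p,1,[(381,1),(374,180)]),line(W3,p,-1,[(269,1),(274,180)])]])
for w in((1,1,1),(1,0,0),(0,1,1),(0,0,1)):
    b=least_squares(f,[.558,-.034,-.15,.48],args=(w,),loss="soft_l1");print(w,b.x.round(4));
    if w==(1,1,1): v=b.x;print(f(v).round(1))
np.save("v.npy",v)
# pad top edge y in w3 ; backstop
for y in(-.01,-.02,-.03):print(y,proj(W3,place(v,[(-.028,y,.056),(.028,y,.056)])).round(1).tolist(),proj(W2,place(v,[(0,y,.056),(0,y-.1,.056)])).round(1).tolist())
E
```

```text
File "<stdin>", line 13
    w[2]*np.r_[(proj(W3,place(p,[c(1,-1),c(-1,-1)]))-[(370,298),(277,298)]).ravel(),br(W3,p,np.array([(261,117),(448,59.])).ravel(),line(W3,p,1,[(381,1),(374,180)]),line(W3,p,-1,[(269,1),(274,180)])]])
                                                                                                                        ^
SyntaxError: closing parenthesis ']' does not match opening parenthesis '('
```

```bash
cat > fit.py <<'E'
from h import *
T=np.load("pics/top0.npz");W2=np.load("pics/w2.npz");W3=np.load("pics/w3.npz")
tp=np.array([(163,155),(755,237),(730,433),(58,110),(348,68),(98,395),(390,355)])/5.9-.42+[265,205]
c=lambda a,b:(.045*a,.1375*b,.03)
def br(s,p,pb):
    B=proj(s,place(p,balls(p[3])));d=np.linalg.norm(B[None]-pb[:,None],axis=2);return (B[d.argmin(1)]-pb)
def line(s,p,a,ends):
    P=proj(s,place(p,[c(a,-1),(.045*a,.06,.03)]))
    m=(P[1,0]-P[0,0])/(P[1,1]-P[0,1]);return np.array([P[0,0]+m*(e[1]-P[0,1])-e[0] for e in ends])
def f(p,w=(1,1,1)):
    return np.concatenate([w[0]*2*np.r_[(proj(T,place(p,[c(1,1),c(1,-1),c(-1,-1)]))-tp[:3]).ravel(),br(T,p,tp[3:]).ravel()],
     w[1]*np.r_[(proj(W2,place(p,[c(1,-1),c(-1,-1)]))-[(366,279),(292,281)]).ravel(),br(W2,p,np.array([(281,144),(418,100)])).ravel()],
     w[2]*np.r_[(proj(W3,place(p,[c(1,-1),c(-1,-1)]))-[(370,298),(277,298)]).ravel(),br(W3,p,np.array([(261,117),(448,59.)])).ravel(),line(W3,p,1,[(381,1),(374,180)]),line(W3,p,-1,[(269,1),(274,180)])]])
for w in((1,1,1),(1,0,0),(0,1,1),(0,0,1)):
    b=least_squares(f,[.558,-.034,-.15,.48],args=(w,),loss="soft_l1");print(w,b.x.round(4))
    if w==(1,1,1): v=b.x;print(f(v).round(1))
np.save("v.npy",v)
for y in(-.01,-.02,-.03):print(y,proj(W3,place(v,[(-.028,y,.056),(.028,y,.056)])).round(1).tolist(),proj(W2,place(v,[(0,y,.056),(0,y-.1,.056)])).round(1).tolist())
E
python3 fit.py
```

```text
(1, 1, 1) [ 0.5599 -0.0316 -0.143   0.4853]
[-6.4 -3.2 -3.2 -3.5 -2.6 -3.7  1.4 -0.   0.5 -1.3  2.6 -0.2  2.5 -2.7
  0.3 -3.1 -2.6 -4.2  0.1  1.6 -1.5  0.1  0.5 -5.4 -3.2 -6.2 -0.1  2.4
 -0.9  1.   1.3  1.  -2.3 -2.9]
(1, 0, 0) [ 0.5569 -0.0305 -0.1556  0.4927]
(0, 1, 1) [ 0.5608 -0.0314 -0.1406  0.4927]
(0, 0, 1) [ 0.5608 -0.0311 -0.1399  0.492 ]
-0.01 [[287.5, 150.9], [359.0, 151.5]] [[326.9, 166.2], [327.9, 260.0]]
-0.02 [[287.7, 164.0], [358.6, 164.5]] [[327.0, 176.1], [328.0, 268.8]]
-0.03 [[287.9, 176.8], [358.2, 177.4]] [[327.1, 185.9], [328.0, 277.5]]
```

Fit is consistent: hub, clamp yaw ≈ -0.142, pad face at y ≈ -0.020, backstop ≈ -0.112. I'll place at y ≈ -0.070.

```bash
python3 - <<'E'
from h import *
v=np.array([.5605,-.0314,-.142,.49]);np.save("v.npy",v)
W3=np.load("pics/w3.npz")
# where is the held piece along y (plate far edge row 220) relative to TCP
tcp=np.array([.54973,-.10813]);zt=.1797-.005
for o in(-.004,0,.004):
    P=place([tcp[0],tcp[1],-.136],[(-.02,.035+o,zt),(.02,.035+o,zt)]);print(o,proj(W3,P).round(1).tolist())
from station import ctrl
p=place(v,[(0,-.070,.1)])[0]
ctrl.move_pose(p,down(v[2])); 
ctrl.move_l([p[0],p[1],.052],rate=.1)
z=.052
while z>.043 and ctrl.read_ft_force()[2]<0.5:
    z-=.001; ctrl.move_l([p[0],p[1],z],rate=.03)
print(z,ctrl.read_tcp_pos(),ctrl.read_ft_force())
ctrl.ungrasp(); ctrl.wait(.2)
ctrl.move_l([p[0],p[1],.16],rate=.15)
ctrl.move_pose(place(v,[(0,-.10,.19)])[0],down(v[2]))
s=ctrl.snapshot("wrist");np.savez("pics/w4.npz",**s);cv2.imwrite("pics/w4.png",s["frame"][:,:,::-1]);print(ctrl.read_time_s(),ctrl.read_ft_force())
E
```

```text
-0.004 [[284.1, 225.8], [364.0, 225.9]]
0 [[283.9, 217.9], [364.2, 218.0]]
0.004 [[283.7, 210.0], [364.4, 210.0]]
0.04399999999999999 [ 0.55063976 -0.10070586  0.04498237] [-2.59239178  0.76516706  5.93238684]
14.7083 [-0.15243257  0.37510256 -0.58750516]
```

View pics/w4.png

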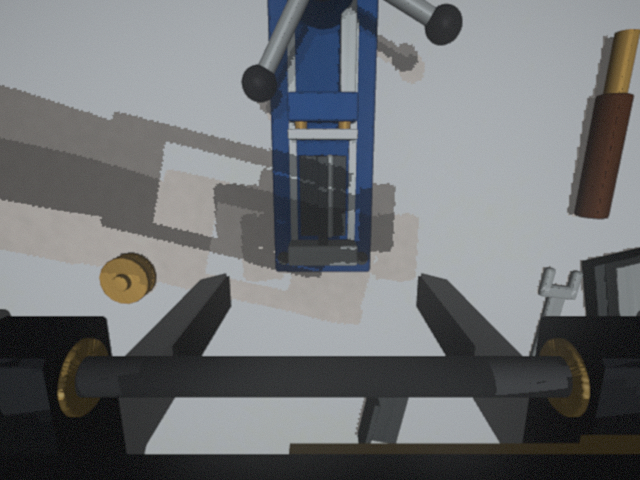

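The piece lies flat and straight between the pad (row ~135) and the backstop (row ~243), and it has been let go. Next, the first spoke push.

```bash
cat > push.py <<'E'
from h import *
from station import ctrl
v=np.load("v.npy"); H=place(v,[(0,.09,0)])[0]; R=.062; Z=.082; TILT=.1
def u(a): return np.array([np.cos(a),np.sin(a),0])
def pos(phi,d,z): return H+R*u(phi)+d*u(phi+np.pi/2)+[0,0,z]
def ft(phi,f0): return -float((np.array(ctrl.read_ft_force())-f0)@u(phi-np.pi/2))
def push(phi0,phi1,stop=None,step=.06,rate=.035):
    """approach the spoke at world angle phi0, push it clockwise to phi1; returns list (phi,Ft)"""
    ctrl.move_pose(pos(phi0,.030,.16),down(phi0-TILT))
    ctrl.move_l(pos(phi0,.030,Z),rate=.15); ctrl.wait(.15)
    f0=np.array(ctrl.read_ft_force()); d=.030
    while ft(phi0,f0)<2.5 and d>.006:
        d-=.0015; ctrl.move_l(pos(phi0,d,Z),rate=.03)
    log=[(d,ft(phi0,f0))]; phi=phi0
    while phi>phi1+1e-6:
        st=step(phi,log) if callable(step) else step
        phi=max(phi1,phi-st); ctrl.move_l(pos(phi,d,Z),down(phi-TILT),rate=rate)
        F=ft(phi,f0); log.append((phi,F))
        if F>20 or (stop and stop(log)): break
    return phi,d,f0,log
def leave(phi,d):
    ctrl.move_l(pos(phi,d+.012,Z),rate=.05); ctrl.move_l(pos(phi,d+.012,.16),rate=.2)
def show(log): print(" ".join(f"{a:.2f}:{b:.1f}" for a,b in log), "t",ctrl.read_time_s())
E
python3 - <<'E'
from push import *
ctrl.move_l(np.array(ctrl.read_tcp_pos())*[1,1,0]+[0,0,.22])
ctrl.close_gripper()
phi,d,f0,log=push(.94,.94-.2); show(log); print(H,ctrl.read_tcp_pos(),pos(phi,d,Z),np.array(ctrl.read_ft_force())-f0)
np.save("st.npy",np.r_[phi,d,f0])
E
```

```text
0.01:4.3 0.88:4.8 0.82:5.8 0.76:5.9 0.74:7.6 t 21.85
[0.57323709 0.05769414 0.        ] [0.60723324 0.11209698 0.08187607] [0.60890783 0.11057702 0.082     ] [-6.28368752  4.5423198   2.18018309]
```

```bash
cat >> push.py <<'E'
def act(d):
    t=np.array(ctrl.read_tcp_pos())-H; return np.arctan2(t[1],t[0])-np.arctan2(d,R)
def cont(phi,d,f0,phi1,stop=None,step=.08,rate=.04):
    log=[]
    while phi>phi1+1e-6:
        phi=max(phi1,phi-step); ctrl.move_l(pos(phi,d,Z),down(phi-TILT),rate=rate)
        F=ft(phi,f0); log.append((act(d),F))
        if F>20 or (stop and stop(log)): break
    return phi,log
E
python3 - <<'E'
from push import *
a=np.load("st.npy");phi,d,f0=a[0],a[1],a[2:]
print(d); phi,log=cont(phi,d,f0,-.25); show(log)
s1=act(d); leave(phi,d); print("spoke now",s1)
phi,d,f0,log=push(s1+np.pi/2,s1+np.pi/2-.1); show(log)
phi,log=cont(phi,d,f0,.25); show(log)
np.save("st.npy",np.r_[phi,d,f0])
E
```

```text
0.014999999999999987
0.69:6.5 0.61:6.1 0.53:5.7 0.45:5.5 0.37:5.7 0.29:6.3 0.21:6.5 0.13:5.9 0.05:5.3 -0.03:4.7 -0.11:5.0 -0.19:5.3 -0.21:7.1 t 25.4
spoke now -0.21006801189462807
0.01:2.7 1.30:5.8 1.26:6.1 t 32.0167
1.21:5.1 1.13:4.5 1.05:5.2 0.97:4.5 0.89:4.8 0.81:5.1 0.73:4.4 0.66:5.2 0.58:5.2 0.50:5.5 0.42:5.0 0.34:4.4 0.29:5.1 t 35.5667
```

```bash
python3 - <<'E'
from push import *
a=np.load("st.npy");phi,d,f0=a[0],a[1],a[2:]
phi,log=cont(phi,d,f0,-1.2,step=.04,rate=.03,stop=lambda l:len(l)>3 and np.mean([b for _,b in l[-2:]])>7.6); show(log)
np.save("st.npy",np.r_[phi,d,f0]); print(phi,d,ctrl.read_ft_force()-f0)
s=ctrl.snapshot("top");cv2.imwrite("pics/t5.png",cv2.resize(s["frame"][205:285,265:400,::-1],None,fx=5.9,fy=5.9,interpolation=cv2.INTER_CUBIC))
E
```

```text
0.25:6.0 0.22:6.3 0.18:6.9 0.15:8.4 t 36.5667
0.08999999999999997 0.011999999999999988 [-3.19372033  8.10069263  0.66001083]
```

```bash
python3 - <<'E'
from push import *
a=np.load("st.npy");phi,d,f0=a[0],a[1],a[2:]
ms=[]
def stop(l):
    ctrl.wait(.1); ms.append((round(ft(phi,f0),1)));return len(l)>=8 or l[-1][1]>10.5
phi,log=cont(phi,d,f0,-1.2,step=.03,rate=.02,stop=stop); show(log);print(ms)
np.save("st.npy",np.r_[phi,d,f0]); print(phi,act(d))
E
```

```text
0.12:9.4 0.10:9.3 0.07:9.1 0.05:9.7 0.02:10.8 t 38.3667
[7.6, 9.5, 8.9, 9.5, 9.6]
-0.060000000000000026 0.018932434564411904
```

```bash
python3 - <<'E'
from push import *
a=np.load("st.npy");phi,d,f0=a[0],a[1],a[2:]
ms=[]
def stop(l):
    ctrl.wait(.2); m=np.mean([ft(phi,f0) for _ in range(3)]); ms.append((round(act(d),3),round(m,1)));return ms[-1][0]<-.06 or m>12.5
phi,log=cont(phi,d,f0,-1.2,step=.02,rate=.02,stop=stop); show(log);print(ms,ctrl.read_torque())
np.save("st.npy",np.r_[phi,d,f0]); print(phi,act(d))
E
```

```text
0.00:11.0 -0.01:11.1 -0.03:11.7 -0.05:12.6 t 40.1667
[(np.float64(0.003), np.float64(10.9)), (np.float64(-0.014), np.float64(11.7)), (np.float64(-0.032), np.float64(11.6)), (np.float64(-0.049), np.float64(12.9))] [2.19719028 0.22006262 0.13131846]
-0.14000000000000004 -0.04905600306377689
```

View pics/t5.png

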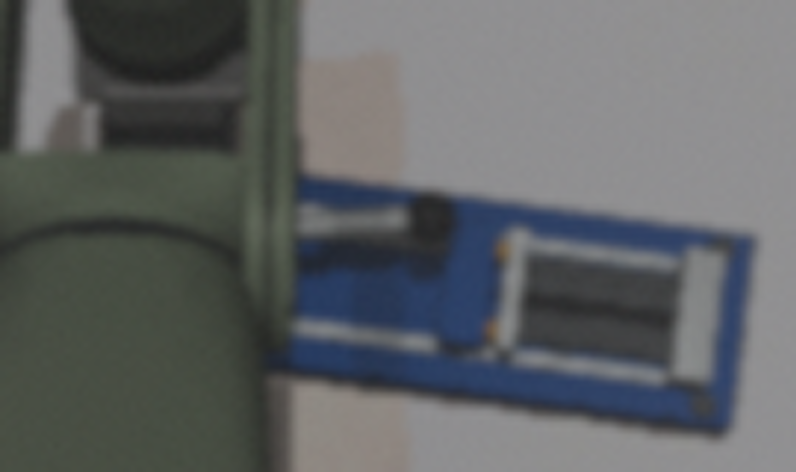

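The piece is pressed between the pad (column ~520) and the backstop (~680). The push of 12.9 N at r ≈ 0.072 m gives 0.93 N m, or about 54 N of clamping. I'll back off and hand in.

```bash
python3 - <<'E'
from push import *
a=np.load("st.npy");phi,d,f0=a[0],a[1],a[2:]
leave(phi,d); p=np.array(ctrl.read_tcp_pos()); ctrl.move_l(p+[0,0,.08],rate=.15); ctrl.wait(.5)
print(ctrl.read_ft_force(),ctrl.read_time_s()); print(ctrl.close_job())
E
```

```text
[0.13773122 0.01637071 0.41411705] 42.2833
the job is handed in; nothing more can be done
None
```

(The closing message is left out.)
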